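# Nest the empty clay pots on the saucer

## Task

Tidy the four loose empty clay pots into one neat nest, one pot at a time: stand the largest in the middle of the empty clay saucer, then nest the second-largest in it, then the third-largest, and last the smallest, each upright and fully seated with its collar resting on the rim below. Set each pot down rather than dropping it, let none tip over, and leave the two small planted pots and the jar where they stand.

Things in the scene. Friction and masses are not known exactly. Their poses are not given: they have to be found in the camera images.
- pot_a: largest of the four empty terracotta pots, round, open on top, 64 mm tall. Thick collar from the rim 18 mm down: 66 mm across, mouth 52 mm; below it the body tapers from 56 to 42 mm; floor 5 mm thick. Origin: centre of underside, z up.
- pot_b: second-largest of the four empty terracotta pots, round, open on top, 58 mm tall. Thick collar from the rim 17 mm down: 58 mm across, mouth 44 mm; below it the body tapers from 48 to 36 mm; floor 5 mm thick. Origin: centre of underside, z up. Nested, its collar stands on the larger pot's rim (grip it by the collar only), underside 23 mm above that pot's.
- pot_c: third-largest of the four empty terracotta pots, round, open on top, 52 mm tall. Thick collar from the rim 16 mm down: 50 mm across, mouth 36 mm; below it the body tapers from 40 to 29 mm; floor 5 mm thick. Origin: centre of underside, z up. Nested, its collar stands on the larger pot's rim (grip it by the collar only), underside 22 mm above that pot's.
- pot_d: smallest of the four empty terracotta pots, round, open on top, 46 mm tall. Thick collar from the rim 16 mm down: 42 mm across, mouth 28 mm; below it the body tapers from 32 to 23 mm; floor 5 mm thick. Origin: centre of underside, z up. Nested, its collar stands on the larger pot's rim (grip it by the collar only), underside 22 mm above that pot's.
- saucer: the empty clay saucer, fixed to the bench: round, 110 mm across, rim 14 mm high, flat inner floor 5 mm above the underside and about 88 mm across. Origin: centre of the underside, on the bench top.
- plant_rosette: bystander: small planted white pot, 66 mm across and 50 mm tall, with a pale rosette succulent (about 80 mm across, 83 mm tall in all). Origin: centre of the underside.
- plant_upright: bystander: small planted pale-blue pot, 62 mm across and 48 mm tall, with green finger-like leaves (about 70 mm across, 92 mm tall in all). Origin: centre of the underside.
- grit_jar: bystander: closed pale grey see-through jar with a steel lid, 60 mm across, 75 mm tall. Origin: centre of the underside.
Mind the look-alikes: they are no part of the job. Of the things shaped like the saucer, the terracotta one is meant.

How it is judged:
By the outcome, as a careful person would: the job done as asked, in the order asked, and still so for the second after the job is handed in, with the robot touching nothing.
It also fails if it takes over 120 s, if anything falls off the work surface, if the arm or the gripper's body presses on something with over 40 N, if the wrist force passes 120 N, or if a joint passes its speed limit or range.

## Robot

A 6-joint arm with a two-finger parallel gripper is mounted at the origin on the work surface. World frame = base frame: x ahead of the robot, y to its left, z up, the work surface at z = 0. Lengths are in mm, angles in degrees, forces in N, time in s.
With the tool pointing down it reaches from about 300 to 850 mm from the base axis. Payload 4.2 kg.
Tool frame: the origin (TCP) lies midway between the tips of the shut fingers; the grasp point (between the pads) lies 19 mm behind it; z points along the fingers, y is the line along which they close (so a half turn about z gives the same grasp; the last joint's range is limited). The gripper opens to 91 mm and grips with 3 to 60 N. Pads are 32 mm wide; open, the fingers measure 118 mm over their backs; the gripper's body (76 mm by 178 mm) begins 60 mm behind the grasp point.
Start: joints at [-74.427, 18.312, 89.639, -0, 72.044, -1.146], TCP at [165.418, -550.712, 180.576] pointing down, gripper open.
Joint ranges: [-177.97, 177.97], [-48.28, 115.42], [12.27, 149.76], [-77.06, 257.06], [2.81, 150.46], [-146.56, 146.56]. Speed limits (degrees/s): [147.25, 147.25, 180, 180, 180, 180].

## Interface

Orientations are given as [roll, pitch, yaw] about the fixed x, y, z axes, in that order (R = Rz(yaw) Ry(pitch) Rx(roll)).
In Python, from workcell import state, grab_frame, camera_model, job_done gives the robot as it stands.
- The arm moves only by the shell command python3 -m pendant [OPENING] [FORCE], which reads ROWS from standard input. ROWS is a JSON list of rows, 1 to 8 of them, each an object with the fields dx, dy, dz (the shift in shares of the most that a row can go, 1 being 50 mm), rx, ry, rz (a rotation vector in fractions of the full range, 1 being 90 degrees); a field left out counts as zero; each row shifts and turns the commanded pose from where the row before left it, along the tool's axes as they then stand; what a row does not reach is not made up. A row lasts 1/10 s, in which the tool goes at most 50 mm and 8.59 degrees, less where a joint would pass 70% of its speed; a pose out of reach is approached as far as the arm can. OPENING is the finger opening in mm, set as the command begins (- or left out keeps the last). The fingers move at their own pace and stop on an object; FORCE is the grip in N (left out, the last holds). Time passes only in rows, so rows that do not move let the fingers close. It prints the time, the measured TCP pose, the force, the opening and the grip force at its end. A shift or turn number past 1, either way, is cut back to 1. Input that does not fit is refused with a message, and nothing moves.
- state(): the state, without advancing time (a new reading comes with each control period).
- grab_frame(name): name is "scene" or "top"; returns the picture (384x512x3 uint8, blue, green, red); there is no depth.
- camera_model(name): a dict with "fx", "fy", "cx", "cy" (pixels), "D" ([k1, k2, p1, p2, k3] as OpenCV has them; the pictures are not rectified), "T" (4x4, takes a point from camera to world coordinates). Camera axes: x right, y up, looking along -z (the intrinsics and any distortion apply to the point x, -y, -z); pixel columns grow to the right and rows downward; lengths in mm; the calibration is good to about 2 mm. A picture is of the moment at which its call begins. camera_model takes no time and is no camera call.
- job_done(): hands the job in; it is judged then, once.
The state is a dict: "time_s": time; "qpos": joint angles; "qvel": joint speeds; "effort": joint torques, N m; "ee_pos": TCP position; "ee_rot": TCP orientation; "force": force on the tool from outside, world axes, zero at the start; "torque": the same for the moment, N m; "gripper_width": finger opening in mm; "gripper_force": force on a finger pad.
Only numpy, scipy, OpenCV 4.12 (cv2) and the standard library are available. Lean on these libraries where they do the work, as an engineer would, in place of code of your own. Each camera call takes 0.05 s, during which the arm holds its last target. There are 200 camera calls.

## Working session

There is one attempt and no reset: what is moved stays moved. The work goes in short steps, Python scripts to look and compute and a shell command to move; the robot and the scene stay as the last step left them, time stands still between calls to the robot, and variables do not carry over. Pictures are saved under pics/ and viewed, at most 14 in all, crops included, and the job is handed in when it is done.

```bash
mkdir -p pics; python3 - <<'E'
from workcell import *
import cv2
for n in ("scene","top"):
    cv2.imwrite(f"pics/{n}0.png",grab_frame(n)); m=camera_model(n); print(n,m)
s=state();print(s)
E
```

```text
scene {'fx': 467.4677026326781, 'fy': 467.4677026326781, 'cx': 248.52680768678383, 'cy': 189.93568899922954, 'D': array([0.03824837, 0.        , 0.        , 0.        , 0.        ]), 'T': array([[-5.76314233e-01, -5.74269652e-01,  5.81443267e-01,
         1.11572515e+03],
       [ 8.17127457e-01, -3.93758094e-01,  4.21019339e-01,
         4.21892183e+02],
       [-1.28306368e-02,  7.17752694e-01,  6.96179894e-01,
         7.73688208e+02],
       [ 0.00000000e+00,  0.00000000e+00,  0.00000000e+00,
         1.00000000e+00]])}
top {'fx': 496.26120810053214, 'fy': 496.26120810053214, 'cx': 250.95025019660642, 'cy': 187.74459382326677, 'D': array([0.00808546, 0.        , 0.        , 0.        , 0.        ]), 'T': array([[-6.97017335e-05,  9.99472775e-01, -3.24679478e-02,
         4.65353044e+02],
       [-9.99693622e-01, -8.73287375e-04, -2.47365981e-02,
        -2.27596154e+01],
       [-2.47519102e-02,  3.24562762e-02,  9.99166619e-01,
         1.12186845e+03],
       [ 0.00000000e+00,  0.00000000e+00,  0.00000000e+00,
         1.00000000e+00]])}
{'time_s': 0.1, 'qpos': array([-7.44279093e+01,  1.83485843e+01,  8.97012594e+01, -1.09126509e-03,
        7.20456156e+01, -1.14517411e+00]), 'qvel': array([ 0.04668436, -0.02754218, -0.20065001,  0.04020099,  0.07264283,
        0.16800648]), 'effort': array([-1.70027929e-04, -4.13332200e+01, -2.32509667e+01,  7.28845038e-02,
        4.21768532e-02, -4.47350931e-05]), 'ee_pos': array([ 165.25671053, -550.18457832,  179.78585215]), 'ee_rot': array([-1.79904539e+02, -8.70471502e-04,  1.67176013e+01]), 'force': array([-0.09284644,  0.2578243 ,  0.62955659]), 'torque': array([-0.02637317, -0.01067869, -0.05426786]), 'gripper_force': 0.0, 'gripper_width': 91.11620002026123}
```

View pics/scene0.png

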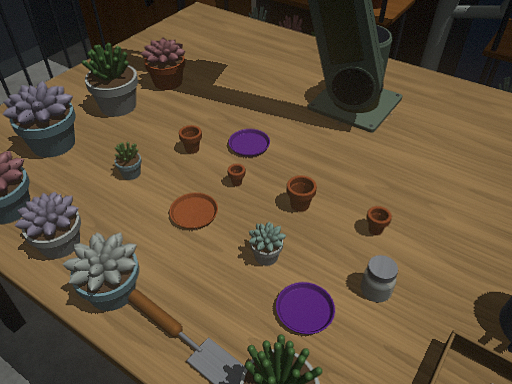

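View pics/top0.png

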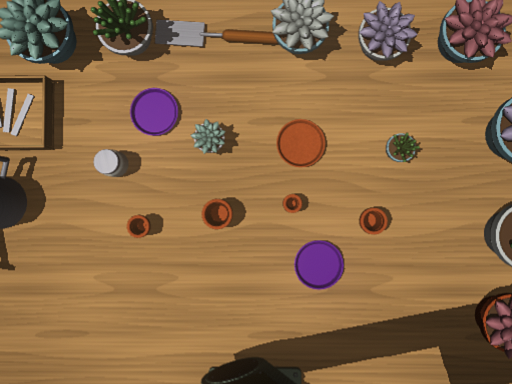

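The scene shows the terracotta saucer at (193,211), with pots at (301,192), (190,138), (378,219) and (236,174). In the top view the saucer is at (301,143). The pots look like a (217,213), b (373,220), c (139,226) and d (292,203).

```bash
cat > h.py <<'E'
from workcell import *
import cv2, numpy as np
from scipy.optimize import least_squares
def ray(cam,px):
    m=camera_model(cam);K=np.array([[m["fx"],0,m["cx"]],[0,m["fy"],m["cy"]],[0,0,1]])
    u=cv2.undistortPoints(np.float64(px).reshape(-1,1,2),K,m["D"]).reshape(-1,2)
    d=np.c_[u[:,0],-u[:,1],-np.ones(len(u))]@m["T"][:3,:3].T
    return m["T"][:3,3],d
def plane(cam,px,z):
    o,d=ray(cam,px); return o+d*((z-o[2])/d[:,2])[:,None]
def mask(im):
    h=cv2.cvtColor(im,cv2.COLOR_BGR2HSV)
    return cv2.inRange(h,(0,140,30),(12,255,255))
def blobs(cam,amin=60,im=None):
    im=grab_frame(cam) if im is None else im
    cs,_=cv2.findContours(mask(im),cv2.RETR_EXTERNAL,cv2.CHAIN_APPROX_NONE)
    return [c.reshape(-1,2) for c in cs if cv2.contourArea(c)>amin]
def rim(cam,c,z,R=None):
    """rim circle at height z from the outward (far from camera) half of contour"""
    p=plane(cam,c,z)[:,:2]; o=camera_model(cam)["T"][:2,3]
    q=p.mean(0); d=(q-o)/np.linalg.norm(q-o); k=(p-q)@d>0.0
    if cam=="top" and np.linalg.norm(q-o)<60: k[:]=True
    f=lambda v:np.hypot(*(p[k]-v[:2]).T)-v[2]
    r=least_squares(f,[*q,30],loss='soft_l1')
    return r.x.round(1),round(float(np.sqrt((r.fun**2).mean())),2)
E
python3 - <<'E'
from h import *
for cam in("top","scene"):
    for c in blobs(cam):
        u=c.mean(0).round()
        if cam=="top" and not(100<u[1]<260 and 100<u[0]<420):continue
        if cam=="scene" and not(120<u[1]<250 and 160<u[0]<400):continue
        print(cam,u,[(z,*rim(cam,c,z)) for z in((64,58,52,46,14) )])
E
```

```text
top [138. 226.] [(64, array([418.3, 245.4,  23.6]), 0.52), (58, array([418. , 246.9,  23.8]), 0.53), (52, array([417.7, 248.5,  23.9]), 0.53), (46, array([417.5, 250. ,  24. ]), 0.53), (14, array([416. , 258.1,  24.8]), 0.55)]
top [373. 220.] [(64, array([ 430.3, -257.6,   26.7]), 0.65), (58, array([ 430.1, -259. ,   26.9]), 0.65), (52, array([ 429.9, -260.3,   27. ]), 0.66), (46, array([ 429.7, -261.6,   27.2]), 0.66), (14, array([ 428.6, -268.7,   28. ]), 0.68)]
top [217. 214.] [(64, array([444.8,  77.2,  31.3]), 0.51), (58, array([444.7,  77.8,  31.5]), 0.51), (52, array([444.6,  78.4,  31.7]), 0.52), (46, array([444.5,  79. ,  31.9]), 0.52), (14, array([443.9,  82. ,  32.8]), 0.54)]
top [292. 203.] [(64, array([467.2, -84.4,  19.3]), 0.64), (58, array([467.2, -84.8,  19.4]), 0.64), (52, array([467.2, -85.1,  19.6]), 0.64), (46, array([467.2, -85.5,  19.7]), 0.65), (14, array([467.2, -87.3,  20.2]), 0.67)]
top [301. 143.] [(64, array([ 595.2, -101.7,   51.6]), 0.59), (58, array([ 595.9, -102.2,   51.9]), 0.59), (52, array([ 596.7, -102.6,   52.2]), 0.59), (46, array([ 597.4, -103.
[... 526 characters left out ...]
ene [304. 193.] [(64, array([446. ,  80.5,  31.8]), 1.25), (58, array([440.3,  77.6,  32.1]), 1.26), (52, array([434.7,  74.8,  32.4]), 1.27), (46, array([429. ,  71.9,  32.6]), 1.28), (14, array([398.8,  56.5,  34. ]), 1.34)]
scene [237. 175.] [(64, array([484. , -69.1,  19.4]), 1.15), (58, array([478.6, -73.3,  19.5]), 1.16), (52, array([473.3, -77.4,  19.7]), 1.17), (46, array([467.9, -81.6,  19.9]), 1.18), (14, array([ 439.4, -103.7,   20.7]), 1.24)]
scene [192. 139.] [(64, array([ 435.8, -248.5,   27.5]), 2.14), (58, array([ 430. , -254.1,   27.8]), 2.16), (52, array([ 424.3, -259.8,   28. ]), 2.18), (46, array([ 418.5, -265.5,   28.2]), 2.2), (14, array([ 387.9, -295.7,   29.5]), 2.3)]
```

All sizes match and the two views agree to about 3 mm. In world coordinates a is (445,78), b (430,-257), c (418,250), d (467,-84) and the saucer (602,-105). Next I move to pot a.

Careful with the scale: shifts go in shares of 50 mm and turns go in shares of 90 degrees. That gives: -45 mm is -0.9, 20 mm is 0.4, 8.36 degrees / 90 = 0.0929.

```bash
echo '[{"rz": 0.0929}, {"rz": 0.0929}, {"dx": 0.4, "dy": -0.9}, {"dx": 0.4, "dy": -0.9}, {"dx": 0.4, "dy": -0.9}, {"dx": 0.4, "dy": -0.9}, {"dx": 0.4, "dy": -0.9}, {"dx": 0.4, "dy": -0.9}]' | python3 -m pendant 91 10
echo '[{"dx": 0.4, "dy": -0.9}, {"dx": 0.4, "dy": -0.9}, {"dx": 0.4, "dy": -0.9}, {"dx": 0.4, "dy": -0.9}, {"dx": 0.4, "dy": -0.9}, {"dx": 0.4, "dy": -0.9}, {"dx": 0.4, "dy": -0.9}, {"dx": 0.4, "dy": -0.9}]' | python3 -m pendant
echo '[{}, {}, {}]' | python3 -m pendant
```

```text
time_s: 1.0
ee_pos: [285.7, -278.9, 180.6]
ee_rot: [180.0, -0.0, -0.1]
force: [0.9, 0.8, 0.8]
gripper_width: 91.5
gripper_force: 0.0
time_s: 1.8
ee_pos: [445.8, 81.4, 180.6]
ee_rot: [180.0, -0.0, 0.0]
force: [1.1, -1.2, 0.0]
gripper_width: 91.1
gripper_force: 0.0
time_s: 2.1
ee_pos: [444.8, 78.4, 180.3]
ee_rot: [180.0, 0.1, -0.0]
force: [0.2, -0.8, -0.4]
gripper_width: 91.4
gripper_force: 0.0
```

Converted, 45 mm is 0.9, 25 mm is 0.5.

```bash
echo '[{"dz": 0.9}, {"dz": 0.9}, {"dz": 0.5}, {"dz": 0.32}, {}]' | python3 -m pendant
echo '[{}, {}, {}, {}, {}, {}, {}, {}]' | python3 -m pendant 40 4
python3 -c "
from h import *
cv2.imwrite('pics/s1.png',cv2.resize(grab_frame('scene')[100:292,180:436],None,fx=3,fy=3))"
```

```text
time_s: 2.6
ee_pos: [443.0, 77.4, 47.8]
ee_rot: [179.9, 0.3, -0.2]
force: [-0.4, -0.1, -0.2]
gripper_width: 90.8
gripper_force: 0.0
time_s: 3.4
ee_pos: [445.4, 79.3, 49.5]
ee_rot: [180.0, 0.0, 0.0]
force: [0.5, 0.3, 0.2]
gripper_width: 40.4
gripper_force: 0.0
```

View pics/s1.png

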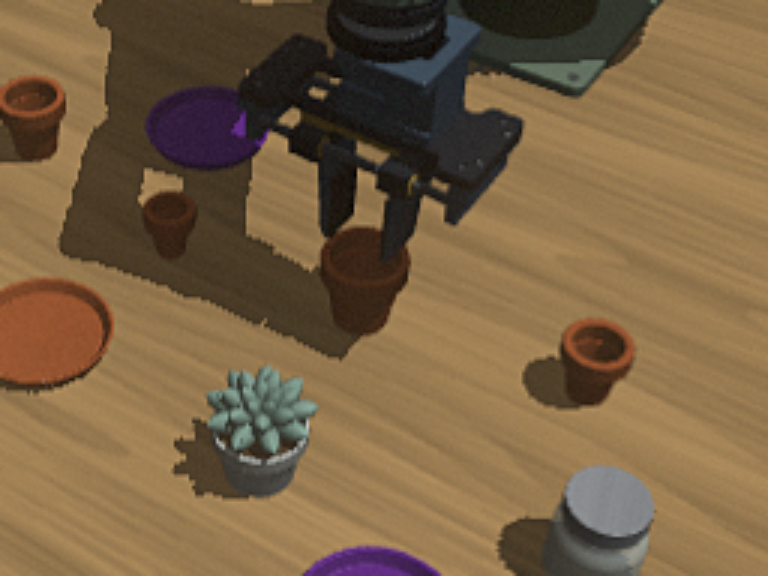

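The picture shows the fingers shut to 40 mm with pot a ungripped. Its rim is at crop (365,248), and the fingertips at (335,235) and (395,255) end over its mouth or behind it. I'll project the expected tips to check.

```bash
cat >> h.py <<'E'
def proj(cam,P):
    m=camera_model(cam);K=np.array([[m["fx"],0,m["cx"]],[0,m["fy"],m["cy"]],[0,0,1]])
    q=(np.float64(P)-m["T"][:3,3])@m["T"][:3,:3]; q=q*[1,-1,-1]
    return cv2.projectPoints(q.reshape(-1,1,3),np.zeros(3),np.zeros(3),K,m["D"])[0].reshape(-1,2)
E
python3 - <<'E'
from h import *
s=state();print(s['ee_pos'],s['ee_rot'],s['gripper_width'],s['gripper_force'])
f=lambda P:((proj('scene',P)-[180,100])*3).round()
x,y,z=s['ee_pos']
print('tips',f([[x,y-20,z],[x,y+20,z],[x,y-20,z+20],[x,y+20,z+20]]))
print('tips in x',f([[x-20,y,z],[x+20,y,z]]))
print('rim',f([[445,78,64],[445,78+33,64],[445,78-33,64],[478,78,64],[412,78,64],[445,78,0]]))
E
```

```text
[445.4274602   79.29641196  49.50784199] [1.79994278e+02 1.36353249e-03 2.97716090e-03] 39.86615635438356 0.0
tips [[339. 259.]
 [385. 280.]
 [340. 240.]
 [388. 261.]]
tips in x [[376. 254.]
 [348. 285.]]
rim [[362. 255.]
 [401. 272.]
 [324. 237.]
 [338. 281.]
 [385. 229.]
 [357. 315.]]
```

```bash
python3 - <<'E'
from h import *
a=cv2.resize(grab_frame('scene')[140:220,260:345],(510,480),interpolation=cv2.INTER_CUBIC)
a=cv2.convertScaleAbs(a,alpha=2.2,beta=10)
cv2.imwrite('pics/s2.png',a)
E
```

```text
(no output)
```

View pics/s2.png

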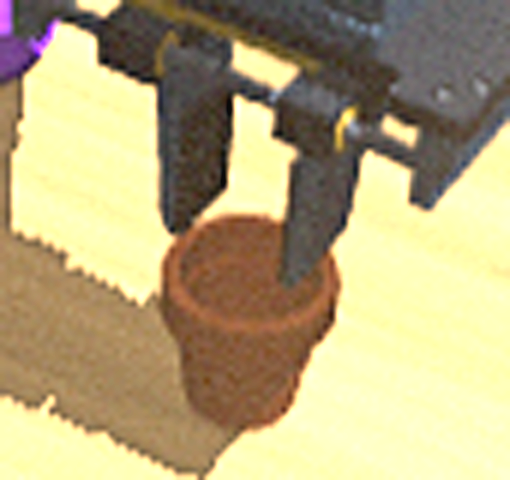

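The tips end about 6–7 px above where z=49 should appear, so they are at roughly z≈69, just over the rim. The open fingers therefore sit about 20 mm behind the TCP. I'll open, go 20 mm lower and close again.

Converted, 10 mm is 0.2.

```bash
echo '[{}, {}, {}, {}, {}, {}]' | python3 -m pendant 91 4
echo '[{"dz": 0.2}, {"dz": 0.2}, {}, {}, {}, {}, {}, {}]' | python3 -m pendant 
echo '[{}, {}, {}, {}, {}, {}]' | python3 -m pendant 55 4
python3 - <<'E'
from h import *
a=cv2.resize(grab_frame('scene')[140:220,260:345],(510,480),interpolation=cv2.INTER_CUBIC)
a=cv2.convertScaleAbs(a,alpha=2.2,beta=10)
cv2.imwrite('pics/s3.png',a)
E
```

```text
time_s: 4.1
ee_pos: [445.4, 79.3, 49.5]
ee_rot: [180.0, -0.0, -0.0]
force: [-0.7, 0.4, 0.5]
gripper_width: 85.0
gripper_force: 0.0
time_s: 4.9
ee_pos: [445.6, 79.3, 29.7]
ee_rot: [180.0, -0.0, -0.0]
force: [0.6, -0.0, -0.9]
gripper_width: 91.3
gripper_force: 0.0
time_s: 5.5
ee_pos: [445.5, 79.4, 29.6]
ee_rot: [-180.0, -0.0, -0.0]
force: [-0.4, 1.0, 0.5]
gripper_width: 65.7
gripper_force: 4.0
```

View pics/s3.png

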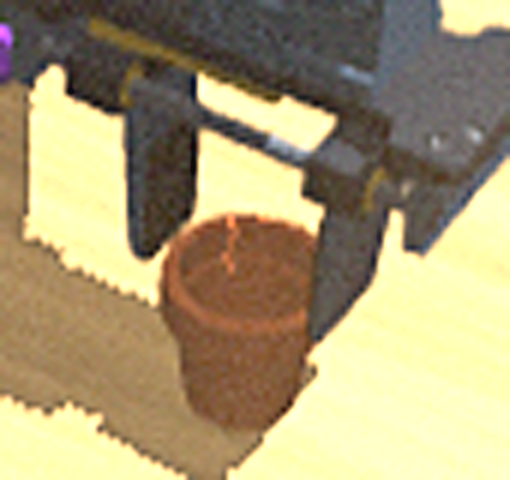

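Gripped at 65.7 mm with 4 N. The near fingertip is at crop (313,340), level with the lower part of the collar. I'll work out its height.

```bash
python3 - <<'E'
from h import *
for x in (429,445,461):
    print(x,[(z,((proj('scene',[[x,112,z]])[0]-[260,140])*6).round()) for z in (30,40,50,60)])
for x in (429,445,461):
    print(x,[(z,((proj('scene',[[x,46,z]])[0]-[260,140])*6).round()) for z in (30,40,50,60)])
E
```

```text
429 [(30, array([339., 346.])), (40, array([341., 327.])), (50, array([344., 308.])), (60, array([346., 288.]))]
445 [(30, array([317., 371.])), (40, array([320., 352.])), (50, array([322., 333.])), (60, array([324., 314.]))]
461 [(30, array([296., 397.])), (40, array([298., 378.])), (50, array([300., 359.])), (60, array([302., 339.]))]
429 [(30, array([187., 277.])), (40, array([189., 258.])), (50, array([190., 239.])), (60, array([191., 219.]))]
445 [(30, array([165., 301.])), (40, array([166., 282.])), (50, array([168., 263.])), (60, array([169., 243.]))]
461 [(30, array([143., 326.])), (40, array([144., 307.])), (50, array([145., 287.])), (60, array([146., 268.]))]
```

Converted, -8.182 degrees / 90 = -0.0909.

```bash
echo '[{}, {}, {}, {"rz": -0.0909}, {"rz": -0.0909}, {"rz": -0.0909}, {"rz": -0.0909}, {"rz": -0.0909}]' | python3 -m pendant 91 4
echo '[{"rz": -0.0909}, {"rz": -0.0909}, {"rz": -0.0909}, {"rz": -0.0909}, {"rz": -0.0909}, {"rz": -0.0909}, {}, {}]' | python3 -m pendant
echo '[{}, {}, {}, {}, {}, {}]' | python3 -m pendant 55 4
echo '[{}, {}, {"dz": -0.1}, {"dz": -0.3}, {"dz": -0.4}, {"dz": -0.4}, {}, {}]' | python3 -m pendant 55 15
python3 - <<'E'
from h import *
a=cv2.resize(grab_frame('scene')[110:230,250:400],(600,480),interpolation=cv2.INTER_CUBIC)
a=cv2.convertScaleAbs(a,alpha=2.2,beta=10)
cv2.imwrite('pics/s4.png',a)
E
```

```text
time_s: 6.35
ee_pos: [445.4, 79.2, 29.5]
ee_rot: [180.0, 0.0, 41.2]
force: [-0.0, -0.2, 0.2]
gripper_width: 91.1
gripper_force: 0.0
time_s: 7.15
ee_pos: [445.5, 79.2, 29.5]
ee_rot: [180.0, 0.0, 89.8]
force: [-0.7, 0.4, 0.2]
gripper_width: 90.8
gripper_force: 0.0
time_s: 7.75
ee_pos: [445.3, 79.2, 29.5]
ee_rot: [-180.0, 0.0, 90.0]
force: [0.2, 0.7, 0.2]
gripper_width: 64.4
gripper_force: 4.0
time_s: 8.55
ee_pos: [445.3, 79.2, 89.4]
ee_rot: [180.0, 0.0, 90.0]
force: [-1.4, -0.1, -1.8]
gripper_width: 63.1
gripper_force: 15.0
```

View pics/s4.png

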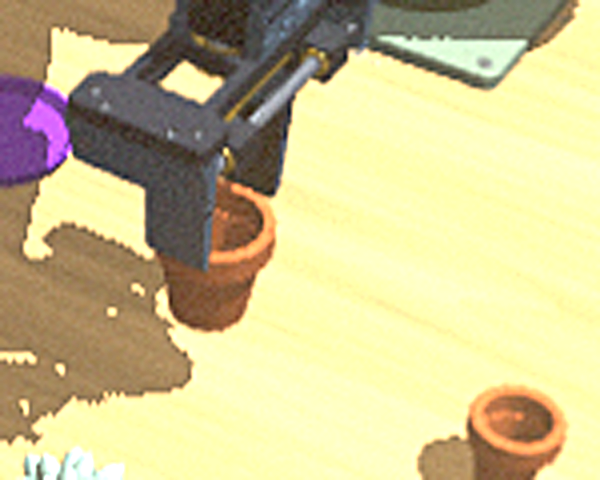

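Pot a is gripped and hangs upright, with its rim centre near crop (218,225) and base (210,320). I'll carry it over the saucer.

Converted, -30.7 mm is -0.614, 26.1 mm is 0.522.

```bash
echo '[{"dx": -0.614, "dy": 0.522}, {"dx": -0.614, "dy": 0.522}, {"dx": -0.614, "dy": 0.522}, {"dx": -0.614, "dy": 0.522}, {"dx": -0.614, "dy": 0.522}, {"dx": -0.614, "dy": 0.522}, {}, {}]' | python3 -m pendant
echo '[{"dz": 0.3}, {"dz": 0.3}, {"dz": 0.2}, {"dz": 0.16}, {"dz": 0.06}, {"dz": 0.04}, {}, {}]' | python3 -m pendant
echo '[{"dz": 0.02}, {"dz": 0.02}, {}, {}]' | python3 -m pendant
python3 - <<'E'
from h import *
for i in range(3): print(state()['ee_pos'],state()['force'])
a=cv2.resize(grab_frame('scene')[120:260,130:300],(680,560),interpolation=cv2.INTER_CUBIC)
cv2.imwrite('pics/s5.png',cv2.convertScaleAbs(a,alpha=1.6,beta=10))
E
```

```text
time_s: 9.4
ee_pos: [601.0, -105.2, 87.4]
ee_rot: [-179.8, -0.1, 89.9]
force: [-0.1, 0.5, -1.8]
gripper_width: 63.6
gripper_force: 15.0
time_s: 10.2
ee_pos: [602.5, -105.0, 37.1]
ee_rot: [179.9, 0.0, 90.0]
force: [0.6, -0.0, -1.9]
gripper_width: 63.2
gripper_force: 15.0
time_s: 10.6
ee_pos: [602.1, -105.0, 34.6]
ee_rot: [180.0, 0.0, 90.0]
force: [0.5, 0.5, -0.5]
gripper_width: 63.2
gripper_force: 15.0
[ 602.09411105 -104.99045787   34.59427078] [ 0.50537358  0.49260237 -0.48993001]
[ 602.09411105 -104.99045787   34.59427078] [ 0.50537358  0.49260237 -0.48993001]
[ 602.09411105 -104.99045787   34.59427078] [ 0.50537358  0.49260237 -0.48993001]
```

View pics/s5.png

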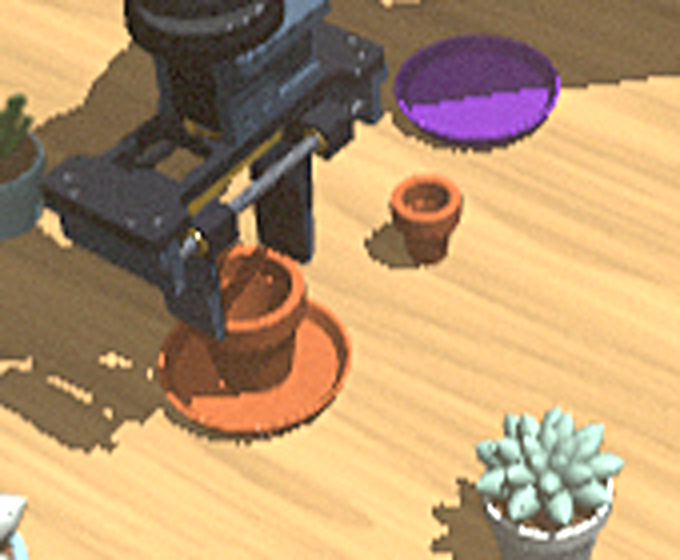

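Pot a stands in the saucer; the wrist force dropped, so it has touched down. I'll release, withdraw towards pot b and measure.

Converted, -45 mm is -0.9, -15 mm is -0.3.

```bash
echo '[{"dz": 0.01}, {}, {}, {}, {}, {"dz": -0.3}, {"dz": -0.9}, {"dz": -0.9}]' | python3 -m pendant 91 4
echo '[{"dz": -0.8}, {"dx": -0.608, "dy": -0.688}, {"dx": -0.608, "dy": -0.688}, {"dx": -0.608, "dy": -0.688}, {"dx": -0.608, "dy": -0.688}, {"dx": -0.608, "dy": -0.688}, {}, {}]' | python3 -m pendant
cat > look.py <<'E'
from h import *
# args: expected nest rim height, rim radius ; prints rim & saucer centre in both views
import sys
im=grab_frame('top');c=[b for b in blobs('top',im=im) if 250<b.mean(0)[0]<350 and 110<b.mean(0)[1]<175]
for b in c: print('top saucer',rim('top',b,14))
def spot(cam,P,r,z):
    """innermost rim: dark/bright edge contours near P -> circles"""
    im=grab_frame(cam);h=cv2.cvtColor(im,cv2.COLOR_BGR2GRAY)
    return im
cv2.imwrite(sys.argv[1],np.vstack([cv2.resize(im[100:180,250:350],(700,300*700//700),interpolation=cv2.INTER_CUBIC) if 0 else cv2.resize(im[105:180,250:345],(380,300),interpolation=cv2.INTER_CUBIC),
 cv2.resize(grab_frame('scene')[160:235,150:245],(380,300),interpolation=cv2.INTER_CUBIC)]))
E
python3 look.py pics/n1.png
```

```text
time_s: 11.45
ee_pos: [601.2, -104.8, 139.3]
ee_rot: [-179.8, -0.0, 90.0]
force: [0.7, -0.1, 0.6]
gripper_width: 91.0
gripper_force: 0.0
time_s: 12.25
ee_pos: [429.7, -257.4, 179.4]
ee_rot: [179.9, 0.0, 89.9]
force: [0.5, 0.7, 0.1]
gripper_width: 91.0
gripper_force: 0.0
top saucer (array([ 601.6, -105.4,   53.7]), 0.61)
```

View pics/n1.png

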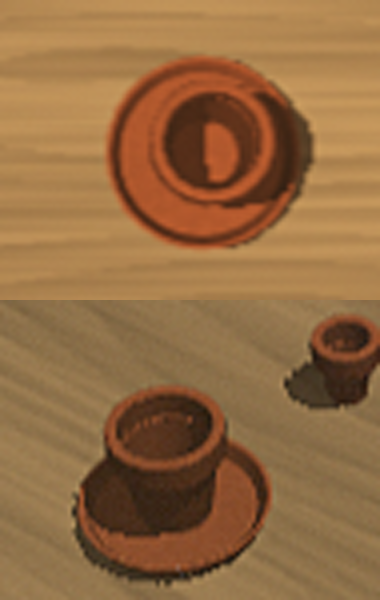

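Pot a stands upright in the saucer. Its rim centre is at about (215,144) in the top crop and (166,129) in the scene crop. I'll check those points and then grasp b.

Converted, 45 mm is 0.9, 40 mm is 0.8.

```bash
python3 - <<'E'
from h import *
print(plane('top',[[250+215/4-.4,105+144/4-.4]],69), plane('scene',[[150+166/4-.4,160+129/4-.4]],69))
E
echo '[{"dz": 0.9}, {"dz": 0.9}, {"dz": 0.8}, {"dz": 0.44}, {}, {}]' | python3 -m pendant
echo '[{}, {}, {}, {}, {}, {}, {}]' | python3 -m pendant 45 4
echo '[{}, {}, {"rz": 0.0909}, {"rz": 0.0909}, {"rz": 0.0909}, {"rz": 0.0909}, {"rz": 0.0909}]' | python3 -m pendant 91 4
echo '[{"rz": 0.0909}, {"rz": 0.0909}, {"rz": 0.0909}, {"rz": 0.0909}, {"rz": 0.0909}, {"rz": 0.0909}, {}, {}]' | python3 -m pendant
echo '[{}, {}, {}, {}, {}, {}, {}]' | python3 -m pendant 45 4
python3 -c "
from h import *
cv2.imwrite('pics/b1.png',cv2.convertScaleAbs(cv2.resize(grab_frame('scene')[90:170,145:245],(600,480),interpolation=2),alpha=2))"
```

```text
[[ 599.65778858 -108.0328855    69.        ]] [[ 602.18188618 -103.16347644   69.        ]]
time_s: 12.95
ee_pos: [431.3, -256.5, 27.3]
ee_rot: [180.0, 0.0, 90.1]
force: [0.4, -0.3, 0.8]
gripper_width: 91.0
gripper_force: 0.0
time_s: 13.65
ee_pos: [430.0, -257.0, 27.1]
ee_rot: [180.0, 0.0, 90.0]
force: [-0.5, 1.0, 0.4]
gripper_width: 44.8
gripper_force: 0.0
time_s: 14.35
ee_pos: [430.0, -256.9, 27.0]
ee_rot: [180.0, 0.0, 48.8]
force: [0.7, -0.9, -0.1]
gripper_width: 90.8
gripper_force: 0.0
time_s: 15.15
ee_pos: [430.0, -256.9, 27.0]
ee_rot: [180.0, 0.0, 0.2]
force: [0.3, -0.9, -0.1]
gripper_width: 91.0
gripper_force: 0.0
time_s: 15.85
ee_pos: [430.0, -256.9, 27.0]
ee_rot: [180.0, 0.0, 0.0]
force: [0.2, -0.8, -0.8]
gripper_width: 45.0
gripper_force: 0.0
```

View pics/b1.png

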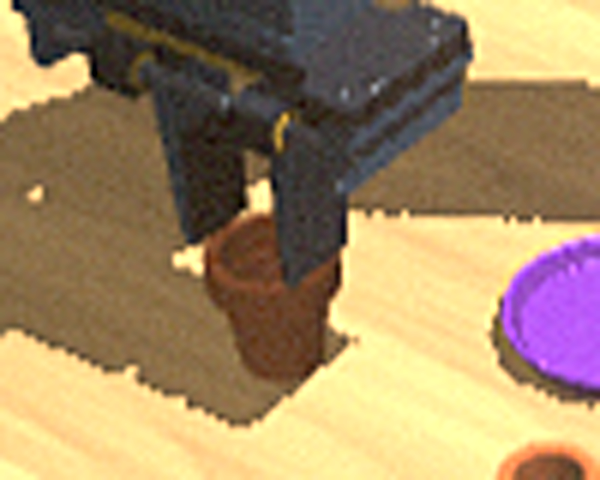

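Again shut above the rim: the near fingertip at crop (290,283) hangs over pot b's mouth. The fingers end further behind the TCP than I took, so I'll compute by how much.

```bash
python3 - <<'E'
from h import *
# tip px: inner edge lower corner near finger; intersect ray with vertical plane y = const
for name,cam,px,y in(('b near',"scene",[145+290/6-.4,90+283/6-.4],-256.9+22.5),('b far back',"scene",[145+188/6-.4,90+243/6-.4],-256.9-22.5-13),
  ('a near',"scene",[260+313/6-.4,140+340/6-.4],79.3+32.8)):
    o,d=ray(cam,[px]);d=d[0];t=(y-o[1])/d[1];print(name,o+d*t)
E
```

```text
b near [ 441.48721648 -234.4          58.77996648]
b far back [ 440.32402685 -292.4          54.11591664]
a near [454.39617491 112.1         55.47371691]
```

The tips end about 31 mm behind the TCP. For b I want TCP z≈13, which puts the tip 3 mm above the collar's lower edge. I'll open, go 14 mm lower and repeat the two-way centring.

Converted, 7 mm is 0.14.

```bash
echo '[{}, {}, {}, {}, {}, {"dz": 0.14}, {"dz": 0.14}, {}]' | python3 -m pendant 91 4
echo '[{}, {}, {}, {}, {}, {}, {}]' | python3 -m pendant 45 4
python3 -c "
from h import *
cv2.imwrite('pics/b2.png',cv2.convertScaleAbs(cv2.resize(grab_frame('scene')[90:170,145:245],(600,480),interpolation=2),alpha=2))"
```

```text
time_s: 16.7
ee_pos: [429.1, -256.3, 11.8]
ee_rot: [-179.9, 0.1, 0.0]
force: [-0.3, 0.9, 0.2]
gripper_width: 91.1
gripper_force: 0.0
time_s: 17.4
ee_pos: [430.1, -256.9, 13.2]
ee_rot: [180.0, -0.0, -0.0]
force: [-0.2, 0.4, 1.7]
gripper_width: 56.9
gripper_force: 4.0
```

View pics/b2.png

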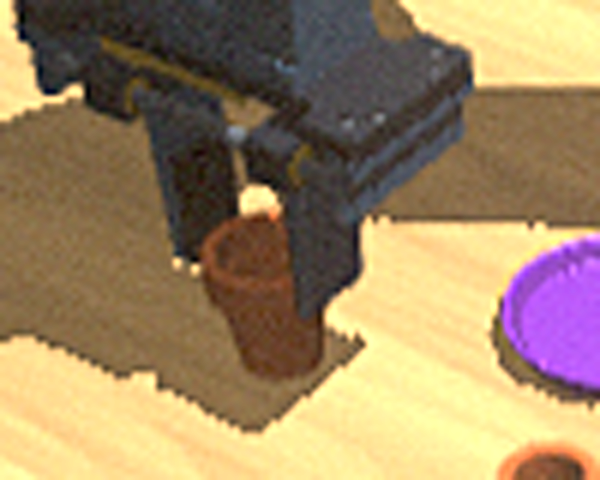

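```bash
python3 - <<'E'
from h import *
o,d=ray('scene',[[145+303/6-.4,90+313/6-.4]]);d=d[0];t=(-256.9+28.5-o[1])/d[1];print(o+d*t, state()['gripper_width'],state()['ee_pos'])
E
```

```text
[ 442.11609876 -228.4          46.09026125] 57.251197612970195 [ 430.08934827 -256.891559     13.1930423 ]
```

Converted, -8.182 degrees / 90 = -0.0909.

```bash
echo '[{}, {}, {}, {"rz": -0.0909}, {"rz": -0.0909}, {"rz": -0.0909}, {"rz": -0.0909}, {"rz": -0.0909}]' | python3 -m pendant 91 4
echo '[{"rz": -0.0909}, {"rz": -0.0909}, {"rz": -0.0909}, {"rz": -0.0909}, {"rz": -0.0909}, {"rz": -0.0909}, {}, {}]' | python3 -m pendant
echo '[{}, {}, {}, {}, {}, {}]' | python3 -m pendant 45 4
echo '[{}, {}, {"dz": -0.1}, {"dz": -0.5}, {"dz": -0.8}, {"dz": -0.8}, {}, {}]' | python3 -m pendant 45 15
echo '[{"dx": 0.506, "dy": 0.5734}, {"dx": 0.506, "dy": 0.5734}, {"dx": 0.506, "dy": 0.5734}, {"dx": 0.506, "dy": 0.5734}, {"dx": 0.506, "dy": 0.5734}, {"dx": 0.506, "dy": 0.5734}, {}, {}]' | python3 -m pendant
echo '[{}, {}]' | python3 -m pendant
python3 -c "
from h import *
cv2.imwrite('pics/b3.png',cv2.convertScaleAbs(cv2.resize(grab_frame('scene')[110:240,140:270],(560,560),interpolation=2),alpha=1.8))"
```

```text
time_s: 18.25
ee_pos: [430.1, -257.0, 13.0]
ee_rot: [180.0, 0.0, 41.2]
force: [-0.4, -0.0, 0.5]
gripper_width: 91.1
gripper_force: 0.0
time_s: 19.05
ee_pos: [430.1, -257.0, 13.0]
ee_rot: [180.0, 0.0, 89.8]
force: [-0.0, -0.6, 0.3]
gripper_width: 90.6
gripper_force: 0.0
time_s: 19.65
ee_pos: [430.0, -256.9, 13.0]
ee_rot: [-180.0, 0.0, 90.0]
force: [-0.8, 0.4, -0.1]
gripper_width: 58.8
gripper_force: 4.0
time_s: 20.45
ee_pos: [430.4, -257.1, 124.0]
ee_rot: [179.9, 0.1, 90.0]
force: [-0.4, -0.4, -0.9]
gripper_width: 58.0
gripper_force: 15.0
time_s: 21.25
ee_pos: [600.9, -104.4, 120.9]
ee_rot: [-179.7, -0.0, 90.1]
force: [-0.1, 0.2, -0.1]
gripper_width: 58.3
gripper_force: 15.0
time_s: 21.45
ee_pos: [600.8, -106.0, 122.6]
ee_rot: [-179.9, 0.0, 89.9]
force: [-0.2, -0.1, -0.6]
gripper_width: 58.1
gripper_force: 15.0
```

View pics/b3.png

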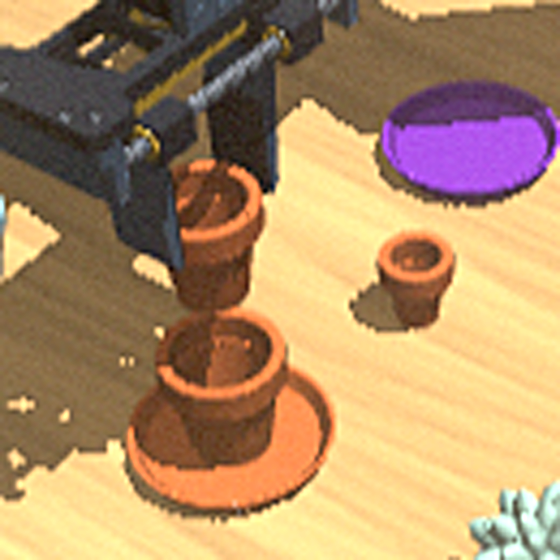

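Pot b hangs upright over pot a, with b's base at about (212,300) and a's rim centred at about (222,350). I'll lower it.

Converted, 15 mm is 0.3, 10 mm is 0.2.

```bash
echo '[{}, {"dz": 0.3}, {"dz": 0.3}, {"dz": 0.2}, {"dz": 0.2}, {}]' | python3 -m pendant
echo '[{"dz": 0.1}, {"dz": 0.1}, {"dz": 0.1}, {"dz": 0.1}, {}, {}]' | python3 -m pendant
echo '[{"dz": 0.06}, {"dz": 0.06}, {"dz": 0.04}, {}, {}]' | python3 -m pendant
echo '[{"dz": 0.02}, {"dz": 0.02}, {}, {}]' | python3 -m pendant
```

```text
time_s: 22.1
ee_pos: [601.0, -105.1, 71.7]
ee_rot: [-179.8, -0.0, 90.0]
force: [-0.6, 0.5, 0.2]
gripper_width: 57.9
gripper_force: 15.0
time_s: 22.7
ee_pos: [602.1, -105.1, 53.0]
ee_rot: [-180.0, 0.0, 90.0]
force: [0.0, 1.8, -1.2]
gripper_width: 57.9
gripper_force: 15.0
time_s: 23.2
ee_pos: [602.1, -105.1, 45.0]
ee_rot: [-180.0, 0.0, 90.0]
force: [0.1, -0.1, -0.5]
gripper_width: 58.3
gripper_force: 15.0
time_s: 23.6
ee_pos: [602.1, -105.1, 43.0]
ee_rot: [-180.0, 0.0, 90.0]
force: [0.1, -0.3, -0.4]
gripper_width: 57.8
gripper_force: 15.0
```

Converted, 1 mm is 0.02.

```bash
echo '[{"dz": 0.02}, {}, {}]' | python3 -m pendant
echo '[{"dz": 0.014}, {}, {}]' | python3 -m pendant
echo '[{"dz": 0.01}, {}, {}]' | python3 -m pendant
```

```text
time_s: 23.9
ee_pos: [602.0, -105.1, 42.0]
ee_rot: [180.0, 0.0, 90.0]
force: [0.7, -0.1, -1.0]
gripper_width: 58.0
gripper_force: 15.0
time_s: 24.2
ee_pos: [602.1, -105.1, 41.3]
ee_rot: [180.0, 0.0, 90.0]
force: [-0.4, 0.6, -1.2]
gripper_width: 57.8
gripper_force: 15.0
time_s: 24.5
ee_pos: [602.3, -105.2, 41.1]
ee_rot: [180.0, 0.0, 90.0]
force: [0.7, 0.7, 0.8]
gripper_width: 57.8
gripper_force: 15.0
```

Contact came at the expected height. I'll release, check, and go to c.

Converted, -40 mm is -0.8, -15 mm is -0.3.

```bash
echo '[{}, {}, {}, {}, {}, {"dz": -0.3}, {"dz": -0.8}, {"dz": -0.8}]' | python3 -m pendant 91 4
echo '[{"dz": -0.88}, {"dx": 0.79, "dy": -0.41}, {"dx": 0.79, "dy": -0.41}, {"dx": 0.79, "dy": -0.41}, {"dx": 0.79, "dy": -0.41}, {"dx": 0.79, "dy": -0.41}, {"dx": 0.79, "dy": -0.41}, {"dx": 0.79, "dy": -0.41}]' | python3 -m pendant
echo '[{"dx": 0.79, "dy": -0.41}, {"dx": 0.79, "dy": -0.41}, {}, {}, {}]' | python3 -m pendant
python3 look.py pics/n2.png
```

```text
time_s: 25.3
ee_pos: [601.3, -105.0, 136.1]
ee_rot: [-179.9, -0.0, 90.0]
force: [0.9, -0.4, 0.5]
gripper_width: 90.9
gripper_force: 0.0
time_s: 26.1
ee_pos: [457.5, 172.7, 180.0]
ee_rot: [180.0, -0.0, 90.0]
force: [0.7, 0.0, -0.6]
gripper_width: 91.0
gripper_force: 0.0
time_s: 26.6
ee_pos: [418.0, 249.5, 179.8]
ee_rot: [180.0, 0.0, 90.0]
force: [0.6, -0.1, -0.1]
gripper_width: 90.9
gripper_force: 0.0
top saucer (array([ 601.6, -105.2,   53.5]), 0.67)
```

View pics/n2.png

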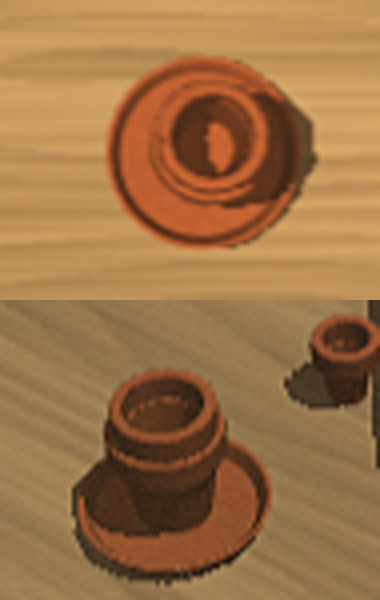

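Pot b sits concentric on a's rim, at (215,143) in the top crop and (160,108) in the scene crop. Now pot c, with two-way centring.

Careful with the scale: shifts go in shares of 50 mm and turns go in shares of 90 degrees. That gives: 45 mm is 0.9, 25 mm is 0.5.

```bash
echo '[{"dz": 0.9}, {"dz": 0.9}, {"dz": 0.9}, {"dz": 0.5}, {"dz": 0.24}, {}, {}]' | python3 -m pendant
echo '[{}, {}, {}, {}, {}, {}, {}]' | python3 -m pendant 38 4
echo '[{}, {}, {}, {"rz": 0.0909}, {"rz": 0.0909}, {"rz": 0.0909}, {"rz": 0.0909}, {"rz": 0.0909}]' | python3 -m pendant 91 4
echo '[{"rz": 0.0909}, {"rz": 0.0909}, {"rz": 0.0909}, {"rz": 0.0909}, {"rz": 0.0909}, {"rz": 0.0909}, {}, {}]' | python3 -m pendant
echo '[{}, {}, {}, {}, {}, {}, {}]' | python3 -m pendant 38 4
```

```text
time_s: 27.4
ee_pos: [418.4, 249.9, 8.1]
ee_rot: [180.0, -0.0, 89.9]
force: [-0.4, -0.4, 1.0]
gripper_width: 91.2
gripper_force: 0.0
time_s: 28.1
ee_pos: [417.7, 250.5, 7.9]
ee_rot: [180.0, -0.0, 90.0]
force: [-0.5, 0.2, 0.9]
gripper_width: 49.6
gripper_force: 4.0
time_s: 28.9
ee_pos: [417.5, 250.3, 7.7]
ee_rot: [-180.0, 0.0, 48.8]
force: [0.2, -0.0, 0.0]
gripper_width: 90.8
gripper_force: 0.0
time_s: 29.7
ee_pos: [417.5, 250.3, 7.8]
ee_rot: [180.0, 0.0, 0.2]
force: [0.6, -0.1, -0.1]
gripper_width: 91.3
gripper_force: 0.0
time_s: 30.4
ee_pos: [417.6, 250.5, 7.8]
ee_rot: [-180.0, -0.0, 0.0]
force: [0.4, -0.2, -0.5]
gripper_width: 50.3
gripper_force: 4.0
```

Converted, -45 mm is -0.9, -25 mm is -0.5.

```bash
echo '[{}, {}, {"dz": -0.14}, {"dz": -0.5}, {"dz": -0.9}, {"dz": -0.9}, {}, {}]' | python3 -m pendant 38 15
echo '[{"dx": 0.41, "dy": 0.79}, {"dx": 0.41, "dy": 0.79}, {"dx": 0.41, "dy": 0.79}, {"dx": 0.41, "dy": 0.79}, {"dx": 0.41, "dy": 0.79}, {"dx": 0.41, "dy": 0.79}, {"dx": 0.41, "dy": 0.79}, {"dx": 0.41, "dy": 0.79}]' | python3 -m pendant
echo '[{"dx": 0.41, "dy": 0.79}, {}, {}, {}, {}, {}]' | python3 -m pendant
```

```text
time_s: 31.2
ee_pos: [417.8, 250.5, 130.9]
ee_rot: [-179.9, -0.1, 0.0]
force: [0.2, -0.5, -0.9]
gripper_width: 49.7
gripper_force: 15.0
time_s: 32.0
ee_pos: [580.5, -67.2, 127.5]
ee_rot: [-180.0, 0.3, -0.0]
force: [0.6, -0.3, -0.9]
gripper_width: 49.5
gripper_force: 15.0
time_s: 32.6
ee_pos: [601.6, -104.0, 129.9]
ee_rot: [-180.0, 0.0, 0.1]
force: [0.0, 0.0, -0.2]
gripper_width: 49.3
gripper_force: 15.0
```

Converted, 15 mm is 0.3, 10 mm is 0.2.

```bash
echo '[{"dz": 0.3}, {"dz": 0.3}, {"dz": 0.2}, {}, {}, {}]' | python3 -m pendant
echo '[{"dx": 0.004, "dy": 0.01, "dz": 0.1}, {"dz": 0.1}, {"dz": 0.1}, {"dz": 0.1}, {}, {}]' | python3 -m pendant
echo '[{"dz": 0.08}, {"dz": 0.06}, {"dz": 0.04}, {"dz": 0.02}, {}, {}]' | python3 -m pendant
```

```text
time_s: 33.2
ee_pos: [602.7, -105.1, 90.7]
ee_rot: [180.0, -0.1, 0.0]
force: [0.1, 0.1, -1.5]
gripper_width: 50.1
gripper_force: 15.0
time_s: 33.8
ee_pos: [602.2, -105.6, 69.6]
ee_rot: [180.0, 0.0, -0.0]
force: [-0.5, 0.3, -0.9]
gripper_width: 49.9
gripper_force: 15.0
time_s: 34.4
ee_pos: [602.3, -105.6, 59.9]
ee_rot: [180.0, -0.0, 0.0]
force: [-0.3, -0.4, -1.1]
gripper_width: 49.7
gripper_force: 15.0
```

Going the last 2 mm, with the small overshoot taken back.

Converted, 1 mm is 0.02, 0.7 mm is 0.014.

```bash
echo '[{"dx": -0.004, "dy": -0.01, "dz": 0.02}, {"dz": 0.014}, {}, {}]' | python3 -m pendant
echo '[{"dz": 0.01}, {}, {}]' | python3 -m pendant
echo '[{"dz": 0.008}, {}, {}]' | python3 -m pendant
```

```text
time_s: 34.8
ee_pos: [602.1, -105.1, 58.2]
ee_rot: [180.0, -0.0, -0.0]
force: [-0.4, 0.3, 0.5]
gripper_width: 49.9
gripper_force: 15.0
time_s: 35.1
ee_pos: [602.3, -105.2, 58.1]
ee_rot: [180.0, -0.0, 0.0]
force: [-0.9, -0.1, 2.5]
gripper_width: 49.7
gripper_force: 15.0
time_s: 35.4
ee_pos: [602.4, -105.4, 58.0]
ee_rot: [180.0, -0.1, 0.0]
force: [-1.0, -0.2, 5.8]
gripper_width: 49.9
gripper_force: 15.0
```

Converted, -40 mm is -0.8, -12 mm is -0.24.

```bash
echo '[{"dz": -0.012}, {}, {}, {}, {}, {"dz": -0.24}, {"dz": -0.8}, {"dz": -0.8}]' | python3 -m pendant 91 4
echo '[{"dz": -0.6}, {"dx": -0.674, "dy": -0.106}, {"dx": -0.674, "dy": -0.106}, {"dx": -0.674, "dy": -0.106}, {"dx": -0.674, "dy": -0.106}, {}, {}, {}]' | python3 -m pendant
python3 look.py pics/n3.png
```

```text
time_s: 36.2
ee_pos: [601.5, -105.0, 150.9]
ee_rot: [-180.0, 0.1, -0.0]
force: [0.7, -0.2, 0.4]
gripper_width: 90.8
gripper_force: 0.0
time_s: 37.0
ee_pos: [468.6, -84.2, 180.6]
ee_rot: [180.0, -0.1, -0.0]
force: [0.1, 0.1, -0.3]
gripper_width: 91.2
gripper_force: 0.0
top saucer (array([ 601.6, -105.3,   53.6]), 0.6)
```

View pics/n3.png

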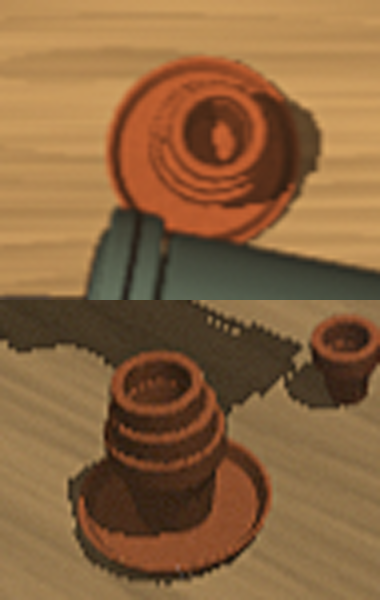

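Three pots are nested and concentric, with the top rim at about (160,78) in the scene crop. Now pot d.

Converted, 45 mm is 0.9, 2.5 mm is 0.05.

```bash
echo '[{"dz": 0.9}, {"dz": 0.9}, {"dz": 0.9}, {"dz": 0.6}, {"dz": 0.2}, {"dz": 0.05}, {}, {}]' | python3 -m pendant
echo '[{}, {}, {}, {}, {}, {}, {}, {}]' | python3 -m pendant 30 4
echo '[{}, {}, {}, {"rz": -0.0909}, {"rz": -0.0909}, {"rz": -0.0909}, {"rz": -0.0909}, {"rz": -0.0909}]' | python3 -m pendant 91 4
echo '[{"rz": -0.0909}, {"rz": -0.0909}, {"rz": -0.0909}, {"rz": -0.0909}, {"rz": -0.0909}, {"rz": -0.0909}, {}, {}]' | python3 -m pendant
echo '[{}, {}, {}, {}, {}, {}, {}, {}]' | python3 -m pendant 30 4
```

```text
time_s: 37.9
ee_pos: [468.9, -84.3, 3.8]
ee_rot: [180.0, -0.2, -0.0]
force: [0.8, -0.7, 0.4]
gripper_width: 91.0
gripper_force: 0.0
time_s: 38.7
ee_pos: [467.2, -83.9, 2.3]
ee_rot: [180.0, 0.0, -0.0]
force: [0.4, 1.3, -0.1]
gripper_width: 41.7
gripper_force: 4.0
time_s: 39.5
ee_pos: [467.2, -84.0, 2.3]
ee_rot: [180.0, 0.0, 41.2]
force: [0.2, -0.1, -0.5]
gripper_width: 91.1
gripper_force: 0.0
time_s: 40.3
ee_pos: [467.3, -83.9, 2.3]
ee_rot: [180.0, 0.0, 89.8]
force: [0.3, 0.7, 0.5]
gripper_width: 90.9
gripper_force: 0.0
time_s: 41.1
ee_pos: [467.3, -84.0, 2.4]
ee_rot: [180.0, 0.0, 90.0]
force: [0.2, -0.7, 0.1]
gripper_width: 42.2
gripper_force: 4.0
```

Converted, -45 mm is -0.9, -32 mm is -0.64.

```bash
echo '[{}, {}, {"dz": -0.16}, {"dz": -0.64}, {"dz": -0.9}, {"dz": -0.9}, {}, {}]' | python3 -m pendant 30 15
echo '[{"dx": -0.106, "dy": 0.674}, {"dx": -0.106, "dy": 0.674}, {"dx": -0.106, "dy": 0.674}, {"dx": -0.106, "dy": 0.674}, {}, {}, {}, {}]' | python3 -m pendant
echo '[{"dz": 0.24}, {"dz": 0.16}, {"dz": 0.1}, {}, {}, {}, {}]' | python3 -m pendant
```

```text
time_s: 41.9
ee_pos: [467.6, -84.0, 133.5]
ee_rot: [179.9, 0.0, 90.0]
force: [-0.2, -0.6, 0.1]
gripper_width: 41.5
gripper_force: 15.0
time_s: 42.7
ee_pos: [600.6, -104.9, 132.0]
ee_rot: [-179.9, -0.0, 90.0]
force: [-0.2, -0.2, -0.1]
gripper_width: 41.6
gripper_force: 15.0
time_s: 43.4
ee_pos: [602.4, -105.2, 107.7]
ee_rot: [180.0, 0.0, 90.0]
force: [-0.5, 0.1, -1.0]
gripper_width: 41.4
gripper_force: 15.0
```

Converted, 6 mm is 0.12.

```bash
echo '[{"dz": 0.12}, {"dz": 0.12}, {"dz": 0.12}, {}, {}]' | python3 -m pendant
echo '[{"dz": 0.08}, {"dz": 0.08}, {"dz": 0.06}, {"dz": 0.04}, {}, {}]' | python3 -m pendant
echo '[{"dz": 0.02}, {"dz": 0.012}, {}, {}]' | python3 -m pendant
```

```text
time_s: 43.9
ee_pos: [601.9, -105.1, 89.0]
ee_rot: [-180.0, -0.0, 90.0]
force: [-0.6, -0.6, 0.0]
gripper_width: 41.7
gripper_force: 15.0
time_s: 44.5
ee_pos: [602.1, -105.2, 76.4]
ee_rot: [180.0, 0.0, 90.0]
force: [-0.0, 0.9, 0.1]
gripper_width: 41.7
gripper_force: 15.0
time_s: 44.9
ee_pos: [602.0, -105.1, 74.8]
ee_rot: [180.0, 0.0, 90.0]
force: [-0.5, -0.1, -1.1]
gripper_width: 41.5
gripper_force: 15.0
```

Converted, 0.4 mm is 0.008.

```bash
echo '[{"dz": 0.008}, {}, {}]' | python3 -m pendant
echo '[{"dz": 0.008}, {}, {}]' | python3 -m pendant
```

```text
time_s: 45.2
ee_pos: [602.1, -105.2, 74.4]
ee_rot: [180.0, 0.0, 90.0]
force: [-0.6, 0.2, -0.4]
gripper_width: 41.7
gripper_force: 15.0
time_s: 45.5
ee_pos: [602.1, -105.2, 74.3]
ee_rot: [180.0, 0.0, 90.0]
force: [-0.1, 0.1, 2.4]
gripper_width: 41.3
gripper_force: 15.0
```

Pot d is seated at the expected height. I'll release, withdraw and check the whole nest.

Converted, -40 mm is -0.8, -12 mm is -0.24.

```bash
echo '[{"dz": -0.004}, {}, {}, {}, {}, {"dz": -0.24}, {"dz": -0.8}, {"dz": -0.8}]' | python3 -m pendant 91 4
echo '[{"dz": -0.6}, {"dx": -0.6, "dy": -0.7}, {"dx": -0.6, "dy": -0.7}, {"dx": -0.6, "dy": -0.7}, {"dx": -0.6, "dy": -0.7}, {}, {}, {}]' | python3 -m pendant
python3 -c "
from h import *
t=grab_frame('top')[90:200,200:330];s=grab_frame('scene')[110:240,130:300]
cv2.imwrite('pics/n4.png',np.vstack([cv2.resize(t,(340,288),interpolation=2),cv2.resize(s,(340,260),interpolation=2)]))
print(state()['ee_pos'])"
```

```text
time_s: 46.3
ee_pos: [601.5, -105.0, 167.3]
ee_rot: [-179.9, -0.0, 90.0]
force: [0.7, 0.0, 0.1]
gripper_width: 91.2
gripper_force: 0.0
time_s: 47.1
ee_pos: [463.0, -224.8, 196.8]
ee_rot: [179.9, 0.0, 90.0]
force: [-0.2, 0.1, 0.2]
gripper_width: 90.7
gripper_force: 0.0
[ 463.03243436 -224.43202508  196.28873934]
```

View pics/n4.png

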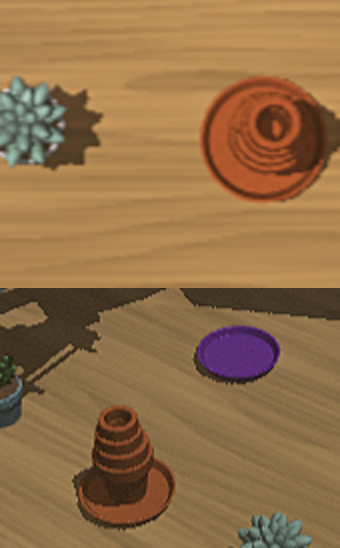

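All four pots stand concentric and upright in the saucer, the top rim at (272,120) in the top crop and (118,415) in the scene crop.

```bash
python3 -c "
from workcell import job_done
print(job_done())"
```

```text
the job is handed in; nothing more can be done
None
```

The four pots are nested upright and fully seated in the terracotta saucer, largest to smallest in the order asked; the job was handed in at about 47 s, with the planted pots and jar left untouched.

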